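# Unmould the round candle holder

### The arm

A 7-joint arm with a two-finger parallel gripper is mounted at the origin on the work surface. World frame = base frame: x ahead of the robot, y to its left, z up, the work surface at z = 0. Lengths are in m, angles in rad, forces in N, time in s.
With the tool pointing down it reaches from about 0.4 to 0.875 m from the base axis. Payload 19.3 kg.
Tool frame: the origin (TCP) lies on the centre line of the jaws, within the pads' length; the fingertips stand 8 mm ahead of it and the grasp point (between the pads) lies 11 mm behind it; z points along the fingers, y is the line along which they close (so a half turn about z gives the same grasp; the last joint's range is limited). The gripper opens to 85 mm and grips with 20 to 120 N. Pads are 22 mm wide; open, the fingers measure 114 mm over their backs; the gripper's body (76 mm by 85 mm) begins 54 mm behind the grasp point. The pads swing forward as they close: fully open they stand 13 mm farther back than shut.
Start: joints at [-1.4, 0.521, -0.036, 1.599, 0.021, 1.021, -0.113], TCP at [0.149, 0.607, 0.239] pointing down, gripper open.
Joint ranges: [-2.91, 2.91], [-0.3, 2.13], [-1.5, 1.42], [0.17, 2.43], [-1.26, 4.41], [0.16, 1.93], [-2.52, 2.52]. Speed limits (rad/s): [1.89, 1.89, 2.39, 2.39, 3.01, 3.01, 3.01].

### API

Orientations are given as [roll, pitch, yaw] about the fixed x, y, z axes, in that order (R = Rz(yaw) Ry(pitch) Rx(roll)).
In Python, from workcell import status, grab_frame, camera_params, bot, search_frame, silhouettes gives the robot as it stands.
- The arm moves only by the shell command python3 -m creep 'ROWS' [FORCE]. ROWS is JSON, a list of rows, each a list of 5 numbers: the shift along the tool's x, y, z in units of 60 mm (1.0 is 60 mm), then the turn about the tool's z in units of 8 degrees (1.0 is 8 degrees), then the opening, from 0 (shut) to 1 (fully open). In form: [[x, y, z, twist, hand], ...]. A call has 1 to 5 rows; each row is the pose to reach, as a shift and turn from the pose commanded when the call began, along the tool's axes at that moment; what a row does not reach only later rows make up. A row lasts 1/8 s, in which the tool goes at most 62.5 mm and 10.7 degrees, less where a joint would pass 70% of its speed; a pose out of reach is approached as far as the arm can. A call with a gripper value outside its range is refused whole. The fingers move at their own pace and stop on an object; FORCE is the grip in N (left out, the last holds). Time passes only in rows, so rows that repeat a pose let the fingers close. It gives the time, the measured TCP pose, the force, the opening and the grip force at its end, in the units of the state.
- status.observe(): the state, without advancing time (a new reading comes with each control period).
- grab_frame(name): name is "scene" or "top"; returns the picture (400x640x3 uint8, blue, green, red); there is no depth.
- camera_params(name): a dict with "K" (3x3 intrinsics, pixels), "rvec" (rotation vector, rad) and "tvec" (3), from world to camera coordinates, as OpenCV has them. Camera axes: x right, y down, z forward; pixel columns grow to the right and rows downward; lengths in m; the calibration is good to about 2 mm. A picture is of the moment at which its call begins. camera_params takes no time and is no camera call.
- bot.job_done(): hands the job in; it is judged then, once.
Trained networks look in the newest picture that a camera, given by its name, has taken for a name from the list of things; names that differ only in an ending like _2 or _b are one class to them, and where a whole thing is asked for, a point or a joint stands for the part that bears it (a point fixed in the world has none). Each returns a list of dicts, best first, with "p" (0 to 1); they miss things now and then, are a little off and sometimes report something else, mostly with a low value. They report only what shows in the picture. A call takes as long as a camera call. They do not tell look-alikes from the thing itself.
- search_frame(camera, name): "extent" ([left, top, right, bottom] as shares, 0 to 1, of the picture: columns of its width, rows of its height, round what is visible of it).
- silhouettes(camera, name): "mask" (400x640 bool, what is visible of it) and "extent" ([left, top, right, bottom] as shares, 0 to 1, of the picture: columns of its width, rows of its height, round what is visible of it).
The state is a dict: "clock": time; "qpos": joint angles; "qd": joint speeds; "joint_efforts": joint torques, N m; "position": TCP position; "tool_rot": TCP orientation; "force": force on the tool from outside, world axes, zero at the start; "moment": the same for the moment, N m; "grip_width": finger opening in m; "finger_force": force on a finger pad.
Only numpy, scipy, OpenCV 4.12 (cv2) and the standard library are available. Lean on these libraries where they do the work, as an engineer would, in place of code of your own. Each camera call takes 0.05 s, during which the arm holds its last target. There are 200 camera calls.

### The job

On the craft counter of a second-hand shop, two candle holders are still sitting in their open casting moulds. Lift the round one out of its mould and set it down gently, standing upright, wholly on the round wooden display board, then let go of it. Leave the square one sitting in its mould.

Things in the scene. Friction and masses are not known exactly. Their poses are not given: they have to be found in the camera images.
- round_holder: White ceramic casting, 0.2 kg: round foot 72 mm across, 16 mm thick; upright round socket in the middle, 34 mm outside diameter, its open top 50 mm above the underside. Origin: centre of the underside; z up along the socket. It starts loose in the cavity of round_mould, origin 10 mm above the counter; the upper 34 mm (the socket) is free to grip. It lifts straight out without resistance.
- square_holder: The holder to leave alone, same white ceramic: foot 68 mm square, 16 mm thick, upright square socket 34 mm wide, top 50 mm above the underside. Origin: centre of the underside; z up. It sits loose in a square cavity 73 mm wide, 14 mm deep, in another plaster block like round_mould.
- display_board: Plain round wooden disc, 160 mm across and 18 mm thick, flat on the counter; it stays put. Origin: centre of its underside (its top is 18 mm above); z up.
- round_mould: Open mould half of the round holder: white plaster block 120 x 120 x 24 mm, fixed on the counter, with a 4 mm high key at each corner and a round cavity in the middle, 77 mm across and 14 mm deep. Origin: centre of its underside; z up.
There are look-alikes about, which are no part of the job. Leave any pink look-alike of the round_holder alone. Of the things that look like the display_board, take the one that is nearest to the robot's base at the start.

How it is judged:
By the outcome, as a careful person would: the job done as asked, in the order asked, and still so for the second after the job is handed in, with the robot touching nothing.
It also fails if it takes over 38 s, if anything falls off the work surface, if the arm or the gripper's body presses on something with over 40 N, if the wrist force passes 120 N, or if a joint passes its speed limit or range.

## Working session

There is one attempt and no reset: what is moved stays moved. The work goes in short steps, Python scripts to look and compute and a shell command to move; the robot and the scene stay as the last step left them, time stands still between calls to the robot, and variables do not carry over. Pictures are saved under pics/ and viewed, at most 10 in all, crops included, and the job is handed in when it is done.

```bash
mkdir -p pics
python3 - <<'E'
from workcell import *
import cv2,numpy as np
s=status.observe();print({k:np.round(s[k],3).tolist() for k in s})
for c in("scene","top"):
    im=grab_frame(c);cv2.imwrite(f"pics/{c}0.png",im)
    p=camera_params(c);R=cv2.Rodrigues(np.array(p["rvec"],float))[0];print(c,(-R.T@np.array(p["tvec"]).ravel()).round(3),R[2].round(2),np.array(p["K"]).round(0).tolist())
    for n in("round_holder","square_holder","display_board","round_mould"):
        print(n,[(round(d["p"],2),(np.array(d["extent"])*[640,400,640,400]).round(0).tolist()) for d in search_frame(c,n)])
E
```

```text
{'clock': 0.0, 'qpos': [-1.4, 0.522, -0.036, 1.6, 0.021, 1.021, -0.113], 'qd': [0.001, 0.0, -0.001, 0.001, -0.001, 0.001, 0.001], 'joint_efforts': [-0.004, -92.715, 1.978, -36.994, 0.018, 0.008, -0.0], 'position': [0.149, 0.607, 0.239], 'tool_rot': [-3.14, 0.0, 2.901], 'force': [0.424, 0.322, -1.181], 'moment': [-0.014, 0.003, -0.01], 'finger_force': 0.0, 'grip_width': 0.086}
scene [1.256 0.384 0.534] [-0.73 -0.42 -0.54] [[364.0, 0.0, 318.0], [0.0, 364.0, 198.0], [0.0, 0.0, 1.0]]
round_holder [(0.93, [186.0, 188.0, 220.0, 215.0]), (0.89, [233.0, 160.0, 258.0, 182.0])]
square_holder [(0.84, [326.0, 173.0, 355.0, 201.0])]
display_board [(0.9, [343.0, 242.0, 423.0, 302.0]), (0.86, [394.0, 196.0, 459.0, 237.0])]
round_mould [(0.76, [217.0, 165.0, 275.0, 193.0])]
top [ 0.478 -0.016  0.86 ] [ 0.16  0.01 -0.99] [[388.0, 0.0, 323.0], [0.0, 388.0, 200.0], [0.0, 0.0, 1.0]]
round_holder [(0.84, [419.0, 204.0, 450.0, 232.0]), (0.75, [423.0, 134.0, 451.0, 166.0])]
square_holder [(0.86, [295.0, 242.0, 334.0, 281.0])]
display_board [(0.89, [167.0, 225.0, 246.0, 304.0]), (0.64, [182.0, 124.0, 259.0, 200.0])]
round_mould [(0.88, [394.0, 185.0, 470.0, 258.0])]
```

View pics/scene0.png

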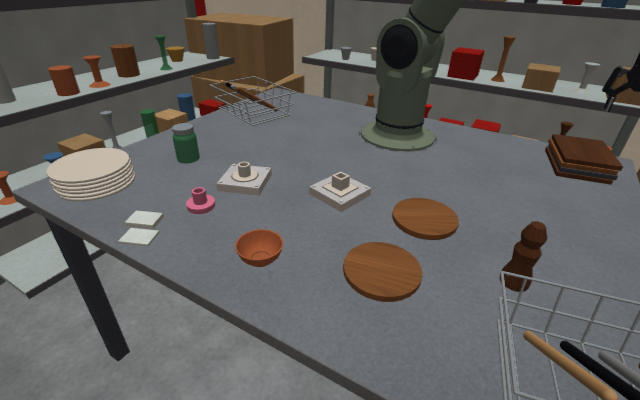

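View pics/top0.png

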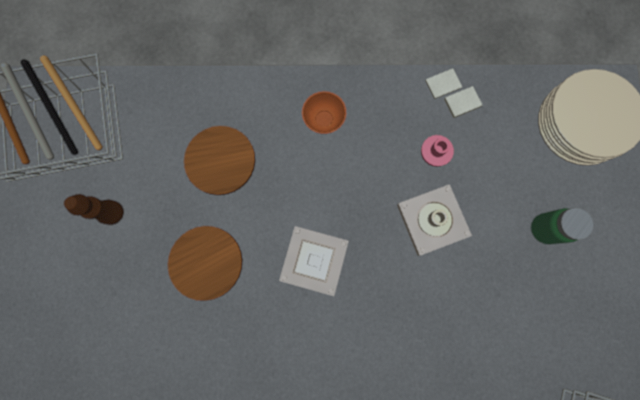

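The scene view shows the white round holder in its mould at (244,172), the pink one at (200,200), the square one at (340,183), and boards at (425,217) and (383,270). The top view shows white round at (437,219), pink at (438,150), square at (315,261), and boards at (205,263) and (219,160). White round is the one to lift. The board at top (205,263) / scene (425,217) should be the one nearest the base, so I'll confirm it with numbers and a crop.

```bash
cat > h.py <<'E'
import cv2,numpy as np
from workcell import *
def cam(c):
    p=camera_params(c);K=np.array(p["K"],float);R=cv2.Rodrigues(np.array(p["rvec"],float))[0];return K,R,np.array(p["tvec"],float).reshape(3,1)
def plane(c,uv,z):
    K,R,t=cam(c);d=R.T@np.linalg.solve(K,[*uv,1]);o=(-R.T@t).ravel();return o+d*(z-o[2])/d[2]
def tri(a,b):
    P=[(lambda K,R,t:K@np.hstack([R,t]))(*cam(c)) for c in("scene","top")]
    X=cv2.triangulatePoints(P[0],P[1],np.array(a,float).reshape(2,1),np.array(b,float).reshape(2,1)).ravel();return X[:3]/X[3]
def proj(c,X):
    K,R,t=cam(c);return cv2.projectPoints(np.array(X,float).reshape(-1,3),R,t,K,None)[0].reshape(-1,2)
E
python3 - <<'E'
from h import *
a,b=cv2.imread("pics/scene0.png"),cv2.imread("pics/top0.png")
def z(im,x,y,w,h,s):return cv2.resize(im[y:y+h,x:x+w],None,fx=s,fy=s,interpolation=cv2.INTER_CUBIC)
cv2.imwrite("pics/crop.png",np.vstack([np.hstack([z(a,210,150,70,50,5),z(b,400,185,70,50,5)]),np.hstack([z(a,330,185,140,120,2.5),z(b,150,115,140,120*1,2.5)])]))
for c,uvs in(("scene",[(425,217),(383,270)]),("top",[(205,263),(219,160)])):
    for uv in uvs: X=plane(c,uv,.018);print(c,uv,X.round(3),np.hypot(*X[:2]).round(3))
E
```

```text
scene (425, 217) [0.49  0.252 0.018] 0.551
scene (383, 270) [0.718 0.233 0.018] 0.755
top (205, 263) [0.479 0.245 0.018] 0.538
top (219, 160) [0.708 0.225 0.018] 0.743
```

View pics/crop.png

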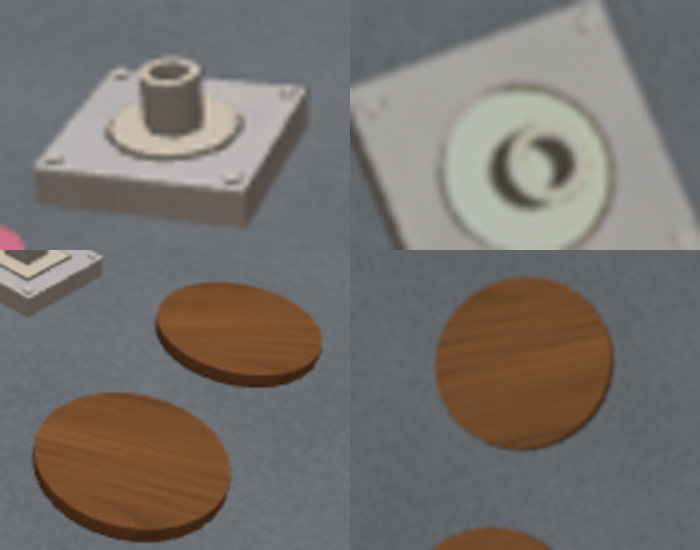

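Run:
```python
from h import *
print("socket top",tri((244,164.2),(439.8,217.4)).round(4),plane("scene",(244,164.2),.06).round(3),plane("top",(439.8,217.4),.06).round(3))
m={c:[d for d in silhouettes(c,"display_board")] for c in("scene","top")}
for c in m:
    for d in m[c]:
        k=cv2.fitEllipse(max(cv2.findContours(d["mask"].astype(np.uint8),0,1)[0],key=len)); print(c,round(d["p"],2),np.round(k[0],1),np.round(k[1],1))
print("board",tri((425.5,216.8),(205.5,263)).round(4))
# fit board circle model: whole disc silhouettes (top+bottom) -> bbox match
from scipy.optimize import least_squares
th=np.linspace(0,2*np.pi,200)
def bb(c,x,y,h):
    pts=np.vstack([np.c_[x+.08*np.cos(th),y+.08*np.sin(th),0*th+z] for z in(0,h)]);q=proj(c,pts);return np.r_[q.min(0),q.max(0)]
for c in m:
  for d in m[c]:
    ys,xs=np.nonzero(d["mask"]);o=np.array([xs.min(),ys.min(),xs.max()+1,ys.max()+1])-.5
    r=least_squares(lambda p:bb(c,*p,.018)-o,[.5,.24]);print(c,r.x.round(4),r.fun.round(1))
```

```text
socket top [ 0.5724 -0.2489  0.059 ] [ 0.574 -0.245  0.06 ] [ 0.574 -0.25   0.06 ]
scene 0.67 [425.2 218.4] [39.5 67.4]
scene 0.65 [382. 271.] [57.6 80.2]
top 0.64 [218.8 160.4] [68.1 71.1]
top 0.59 [204.2 263.1] [71.7 76. ]
board [0.4788 0.2484 0.0101]
scene [0.4773 0.2475] [-0.1 -0.9  0.1  0.6]
scene [0.7052 0.2263] [ 0.2 -1.4 -0.2  1. ]
top [0.7094 0.2282] [-0.3 -0.3  0.3  0.2]
top [0.4807 0.2492] [-0.6 -0.2  0.6  0.2]
```

Confirmed: the lift target is the white round holder, at (0.5735,-0.249) with its top at z≈0.06. The board is the one at (0.479,0.248), 0.54 m from the base against 0.74 m for the other. Setting out.

```bash
python3 -m creep '[[-0.85,-0.56,0,0,1],[-1.7,-1.12,0,0,1],[-2.55,-1.68,0,0,1],[-3.4,-2.24,0,0,1],[-4.25,-2.8,0,0,1]]'
python3 -m creep '[[-0.85,-0.56,0,0,1],[-1.7,-1.12,0,0,1],[-2.5,-1.66,0,0,1],[-2.9,-2.5,0.2,0,1],[-3.3,-3.3,0.4,0,1]]'
```

```text
clock: 1.23
position: [0.3578, 0.3815, 0.2396]
tool_rot: [3.141, 0.0, 2.901]
force: [0.9, 0.8, -0.7]
grip_width: 0.0855
finger_force: 0.0
clock: 1.85
position: [0.5021, 0.1416, 0.2151]
tool_rot: [3.141, 0.0, 2.9]
force: [0.0, 0.1, 0.4]
grip_width: 0.0858
finger_force: 0.0
```

```bash
python3 -m creep '[[-0.39,-0.87,0,0,1],[-0.78,-1.74,0.0,0,1],[-1.17,-2.61,0.2,0,1],[-1.56,-3.48,0.4,0,1],[-1.94,-4.34,0.5,0,1]]'
python3 -m creep '[[-0.4,-0.9,0.1,0,1],[-0.78,-1.74,0.5,0,1],[-0.78,-1.74,1.0,0,1],[-0.78,-1.74,1.0,0,1]]'
python3 - <<'E'
from h import *
cv2.imwrite("pics/v1.png",np.hstack([cv2.resize(grab_frame(c)[y:y+130,x:x+130],(400,400)) for c,x,y in(("scene",170,80),("top",370,140))]))
E
```

```text
clock: 2.48
position: [0.5527, -0.139, 0.1849]
tool_rot: [3.142, -0.0, 2.901]
force: [1.1, 0.6, 0.7]
grip_width: 0.0853
finger_force: 0.0
clock: 2.98
position: [0.572, -0.2495, 0.1234]
tool_rot: [3.141, -0.004, 2.9]
force: [-0.1, 0.5, 0.4]
grip_width: 0.0852
finger_force: 0.0
```

View pics/v1.png

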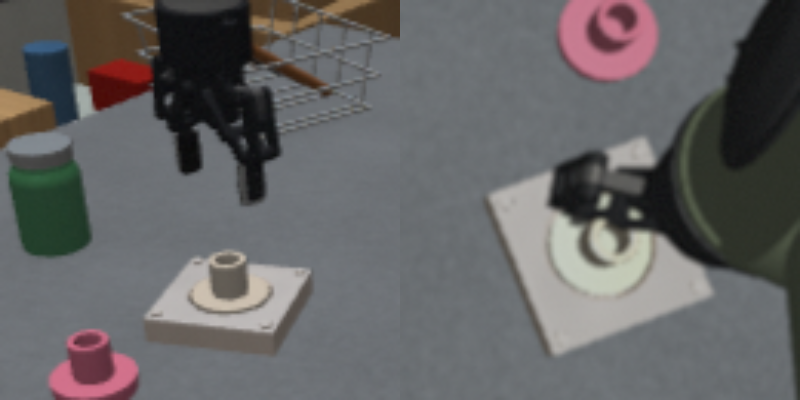

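The gripper hangs over the socket, with its fingertips at about (188,165) and (250,195) in the left crop and the socket at (229,258). I'll check that against the projection.

Run:
```python
from h import *
s=status.observe();P=np.array(s["position"]);y=np.array([.238,.971,0])
print(np.round(P,4))
for k in(-.0495,.0495):
  X=P+y*k+[0,0,.005]; print(((proj("scene",X)-[170,80])*400/130).round(0),((proj("top",X)-[370,140])*400/130).round(0))
```

```text
[ 0.5736 -0.2491  0.1261]
[[184. 169.]] [[326. 244.]]
[[251. 203.]] [[167. 205.]]
```

```bash
python3 -m creep '[[0,0,0.5,0,1],[0,0,1.0,0,1],[0,0,1.25,0,1],[0,0,1.4,0,1],[0,0,1.4,0,1]]' 40
python3 -m creep '[[0,0,0,0,0.6],[0,0,0,0,0.3],[0,0,0,0,0.1],[0,0,0,0,0.1],[0,0,0,0,0.1]]' 40
```

```text
clock: 3.7
position: [0.5735, -0.2497, 0.0417]
tool_rot: [-3.142, 0.0, 2.901]
force: [-0.2, 0.0, 1.0]
grip_width: 0.0852
finger_force: 0.0
clock: 4.32
position: [0.5734, -0.2498, 0.0419]
tool_rot: [3.142, 0.001, 2.901]
force: [-1.3, 1.1, 7.0]
grip_width: 0.0323
finger_force: 39.4
```

```bash
python3 -m creep '[[0,0,-0.2,0,0.1],[0,0,-0.6,0,0.1],[0,0,-1.2,0,0.1],[0,0,-1.6,0,0.1],[0,0,-1.6,0,0.1]]' 40
python3 - <<'E'
from h import *
cv2.imwrite("pics/v2.png",np.hstack([cv2.resize(grab_frame(c)[y:y+130,x:x+130],(400,400)) for c,x,y in(("scene",170,80),("top",370,140))]))
E
```

```text
clock: 4.95
position: [0.574, -0.2501, 0.1396]
tool_rot: [-3.141, 0.003, 2.901]
force: [-0.3, -0.2, -1.4]
grip_width: 0.0326
finger_force: 40.1
```

View pics/v2.png

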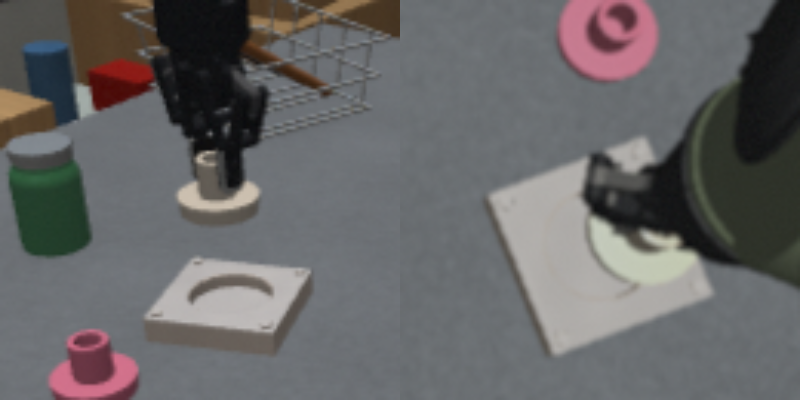

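The holder is lifted upright at (220,195) in the left crop and the mould is empty. Next I carry it to the board.

```bash
python3 -m creep '[[0.1,0.25,0,0,0.1],[0.35,0.77,0,0,0.1],[0.7,1.53,0,0,0.1],[1.05,2.3,0,0,0.1],[1.4,3.07,0,0,0.1]]'
python3 -m creep '[[0.35,0.77,0,0,0.1],[0.7,1.53,0,0,0.1],[1.05,2.3,0,0,0.1],[1.4,3.07,0,0,0.1],[1.7,3.75,0,0,0.1]]'
python3 -m creep '[[0.2,0.45,0,0,0.1],[0.35,0.75,0,0,0.1],[0.4,0.85,0,0,0.1],[0.4,0.85,0,0,0.1],[0.4,0.85,0,0,0.1]]'
python3 - <<'E'
from h import *
cv2.imwrite("pics/v3.png",np.hstack([cv2.resize(grab_frame(c)[y:y+130,x:x+130],(400,400)) for c,x,y in(("scene",360,140),("top",150,180))]))
s=status.observe();print(s["position"],s["grip_width"])
E
```

```text
clock: 5.68
position: [0.5343, -0.0482, 0.1366]
tool_rot: [3.142, -0.001, 2.901]
force: [0.4, 1.2, -1.6]
grip_width: 0.0325
finger_force: 40.1
clock: 6.3
position: [0.4884, 0.1945, 0.1367]
tool_rot: [-3.141, -0.001, 2.902]
force: [1.8, -0.5, -2.0]
grip_width: 0.0321
finger_force: 40.1
clock: 6.92
position: [0.4793, 0.2461, 0.1373]
tool_rot: [-3.141, 0.0, 2.899]
force: [0.8, -0.1, -1.1]
grip_width: 0.0324
finger_force: 40.1
[0.47930836 0.24632784 0.13734646] 0.0326292068796486
```

View pics/v3.png

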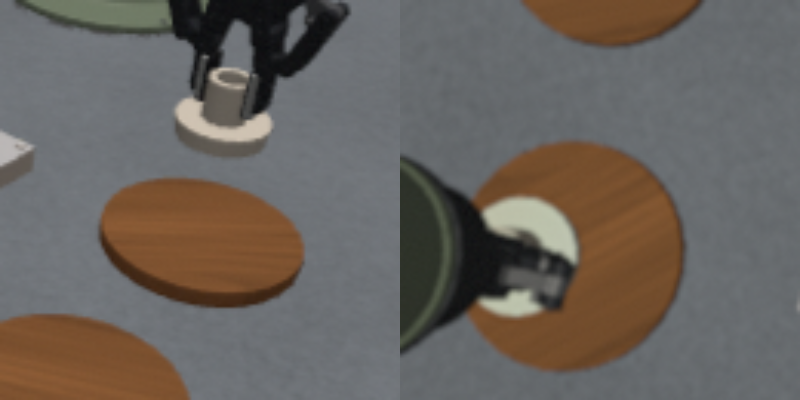

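The holder hangs upright over the near board, with its foot at (222,125) in the left crop, well above the board centre. I'll lower it.

```bash
python3 -m creep '[[0,0,0.4,0,0.1],[0,0,0.8,0,0.1],[0,0,1.15,0,0.1],[0,0,1.33,0,0.1],[0,0,1.33,0,0.1]]'
python3 -m creep '[[0,0,0.02,0,0.1],[0,0,0.04,0,0.1],[0,0,0.06,0,0.1],[0,0,0.06,0,0.1]]'
```

```text
clock: 7.65
position: [0.4789, 0.2468, 0.0572]
tool_rot: [-3.141, -0.001, 2.9]
force: [0.5, -0.6, -1.6]
grip_width: 0.0321
finger_force: 40.1
clock: 8.15
position: [0.4791, 0.2473, 0.054]
tool_rot: [3.141, 0.0, 2.901]
force: [0.6, -1.1, -1.3]
grip_width: 0.0325
finger_force: 40.1
```

```bash
python3 -m creep '[[0,0,0.02,0,0.1],[0,0,0.03,0,0.1],[0,0,0.03,0,0.1],[0,0,0.03,0,0.1]]'
python3 -m creep '[[0,0,0.01,0,0.1],[0,0,0.02,0,0.1],[0,0,0.02,0,0.1]]'
```

```text
clock: 8.65
position: [0.479, 0.2472, 0.0521]
tool_rot: [-3.141, -0.0, 2.901]
force: [-0.9, -0.2, -1.0]
grip_width: 0.0325
finger_force: 40.1
clock: 9.02
position: [0.479, 0.2473, 0.0509]
tool_rot: [-3.142, -0.0, 2.901]
force: [0.7, 0.5, -1.3]
grip_width: 0.0326
finger_force: 40.1
```

```bash
python3 -m creep '[[0,0,0.01,0,0.1],[0,0,0.015,0,0.1],[0,0,0.015,0,0.1]]'
python3 -m creep '[[0,0,0.005,0,0.1],[0,0,0.01,0,0.1],[0,0,0.01,0,0.1]]'
```

```text
clock: 9.4
position: [0.479, 0.2473, 0.05]
tool_rot: [-3.142, 0.0, 2.901]
force: [-1.0, -0.4, -2.0]
grip_width: 0.0324
finger_force: 40.1
clock: 9.78
position: [0.479, 0.2473, 0.0499]
tool_rot: [3.141, -0.0, 2.901]
force: [-3.7, -1.5, 12.4]
grip_width: 0.0323
finger_force: 41.4
```

```bash
python3 -m creep '[[0,0,0,0,0.45],[0,0,0,0,0.6],[0,0,0,0,0.8],[0,0,0,0,0.9],[0,0,0,0,0.9]]' 20
python3 -m creep '[[0,0,-0.2,0,0.9],[0,0,-0.7,0,0.9],[0,0,-1.4,0,0.9],[0,0,-2.0,0,0.9],[0,0,-2.4,0,0.9]]'
python3 -m creep '[[-0.5,-0.7,0,0,0.9],[-1,-1.4,0,0,0.9],[-1.5,-2.1,0,0,0.9],[-2,-2.8,0,0,0.9],[-2,-2.8,0,0,0.9]]'
python3 - <<'E'
from h import *
cv2.imwrite("pics/v4.png",np.hstack([cv2.resize(grab_frame(c)[y:y+w,x:x+w],(400,400)) for c,x,y,w in(("scene",300,120,180),("top",150,140,180))]))
E
```

```text
clock: 10.4
position: [0.479, 0.2473, 0.0494]
tool_rot: [-3.141, -0.0, 2.901]
force: [-0.5, 0.4, -0.2]
grip_width: 0.0769
finger_force: 0.0
clock: 11.02
position: [0.4793, 0.2473, 0.196]
tool_rot: [3.14, 0.001, 2.901]
force: [0.4, 0.4, -0.3]
grip_width: 0.0765
finger_force: 0.0
clock: 11.65
position: [0.5564, 0.0512, 0.1943]
tool_rot: [-3.141, 0.001, 2.895]
force: [0.1, 1.1, -0.5]
grip_width: 0.0763
finger_force: 0.0
```

View pics/v4.png

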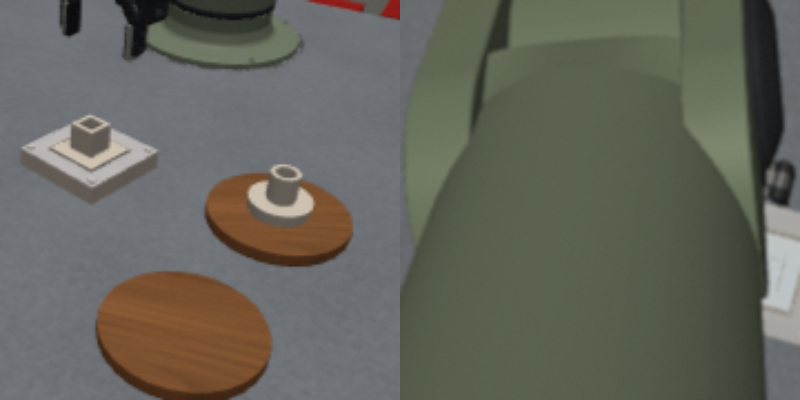

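The scene crop shows the round holder upright at (282,195), centred on the near board. The square one is untouched in its mould at (90,145), and the gripper is clear.

```bash
python3 -c "
from workcell import bot;print(bot.job_done())"
```

```text
the job is handed in; nothing more can be done
None
```

The white round holder is standing upright and released on the display board nearest the base, the square one is still in its mould, and I handed the job in at about 12 s of the 38 s limit.

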